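Find the heavy cartridge tin by lifting

ROBOT

A 6-joint arm with a two-finger parallel gripper is mounted at the origin on the work surface. World frame = base frame: x ahead of the robot, y to its left, z up, the work surface at z = 0. Lengths are in m, angles in rad, forces in N, time in s.
With the tool pointing down it reaches from about 0.3 to 0.775 m from the base axis. Payload 14.6 kg.
Tool frame: the origin (TCP) lies at the very end of the fingers, on their centre line; the grasp point (between the pads) lies 19 mm behind it (ctrl.hold_point_z is the distance from the TCP to the grasp point, in m); x points along the fingers, y is the direction in which the jaws open and shut, and the axes are right-handed (so a half turn about x gives the same grasp; the last joint's range is limited). The gripper opens to 94 mm and grips with 3 to 60 N. Pads are 16 mm wide; open, the fingers measure 119 mm over their backs; the gripper's body (75 mm by 177 mm) begins 78 mm behind the grasp point.
Start: joints at [-1.237, 0.3, 1.521, -0, 1.321, -0.067], TCP at [0.215, -0.506, 0.166] pointing down, gripper open.
Joint ranges: [-3.03, 3.03], [-0.79, 2.21], [0.23, 2.52], [-1.04, 4.18], [0, 3.07], [-2.55, 2.55]. Speed limits (rad/s): [2.22, 2.22, 2.57, 3.14, 3.14, 3.14].

INTERFACE

Orientations are given as [roll, pitch, yaw] about the fixed x, y, z axes, in that order (R = Rz(yaw) Ry(pitch) Rx(roll)).
In Python, from station import get_obs, camera, ticket, ctrl gives the robot as it stands.
- The arm moves only by the tool step_arm, never from a script. Its argument "motion" is a list that holds one entry, the list of rows, each a list of 6 numbers: the shift along the tool's x, y, z in m, then the turn, a rotation vector about the tool's x, y, z in degrees. A call has 1 to 12 rows; each row shifts and turns the commanded pose from where the row before left it, along the tool's axes as they then stand; what a row does not reach is not made up. A row lasts 1/8 s, in which the tool goes at most 62.5 mm and 10.7 degrees, less where a joint would pass 70% of its speed; a pose out of reach is approached as far as the arm can. A call is refused whole if a number of a shift passes 0.0625 or a number of a turn 10.7, either way. A call with a gripper value outside its range is refused whole. "fingers" is the finger opening in m, from 0 to 0.094, set as the call begins (left out, the last holds). The fingers move at their own pace and stop on an object; "squeeze" is the grip in N (left out, the last holds). Time passes only in rows, so rows that do not move let the fingers close. It gives the time, the measured TCP pose, the force and the opening at its end, in the units of the state.
- get_obs(): the state, without advancing time (a new reading comes with each control period).
- camera(name): name is "side" or "top" or "wrist"; returns a dict with "pixels" (480x640x3 uint8, red, green, blue), "fx", "fy", "cx", "cy" (pixels), "extrinsics" (4x4, takes a point from world to camera coordinates); the wrist camera has in their place "T_tool_cam" (4x4, takes a point from camera to tool coordinates, whose origin is the TCP and whose axes are the tool frame's). Camera axes: x right, y up, looking along -z (the intrinsics and any distortion apply to the point x, -y, -z); pixel columns grow to the right and rows downward; lengths in m; the calibration is good to about 2 mm. A picture is of the moment at which its call begins: read the wrist's pose just before it. There is no depth.
- ticket.hand_in(): hands the job in, once; it reports no verdict.
The state is a dict: "time_s": time; "qpos": joint angles; "joint_vel": joint speeds; "tau": joint torques, N m; "ee_pos": TCP position; "eef_rot": TCP orientation; "force": force on the tool from outside, world axes, zero at the start; "moment": the same for the moment, N m; "grip_width": finger opening in m.
Only numpy, scipy, OpenCV 4.12 (cv2) and the standard library are available. Lean on these libraries where they do the work, as an engineer would, in place of code of your own. Each camera call takes 0.05 s, during which the arm holds its last target.

TASK

One of the two look-alike aluminium tins on the console holds the heavy brass counterweights. Lift the left-hand tin (as the robot faces, +y) a few centimetres clear and put it down, then lift the right-hand one likewise, and judge which is heavier. Finish with the heavier tin standing in the middle of the ceramic coaster and the lighter one standing where it was at the start; set the tins down rather than dropping them, and leave the glass jar alone.

Things in the scene. Friction and masses are not known exactly. Their poses are not given: they have to be found in the camera images.
- tin_a_center (a point): closed brushed-aluminium cartridge tin, a plain rectangular box 80 mm long (its x), 46 mm wide (its y) and 50 mm high (z), lid on top, flat smooth sides; the point is its centre, 25 mm above its underside. Stands upright on the console, to the left (y > 0.1) or right (y < -0.1) of the coaster. Either weighs 120 to 180 g (light) or 500 to 700 g (heavy): one of each, looking just the same, and either may stand on the left.
- tin_b_center (a point): the other tin, the same in every visible way: closed brushed-aluminium cartridge tin, a plain rectangular box 80 mm long (its x), 46 mm wide (its y) and 50 mm high (z), lid on top, flat smooth sides; the point is its centre, 25 mm above its underside. Stands upright on the console, to the left (y > 0.1) or right (y < -0.1) of the coaster. Either weighs 120 to 180 g (light) or 500 to 700 g (heavy): one of each, looking just the same, and either may stand on the left.
- coaster_top (a point): round ceramic coaster, 110 mm across and 8 mm thick, flat topped, white rim and terracotta-coloured face, fixed on the console between the tins; the point is the centre of its top face, 8 mm above the console. A tin standing on it has its centre 33 mm above the console.
- jar_center (a point): bystander: glass jar with a steel flip-top lid, 76 mm across, 92 mm high, loose, beyond the tins; the point is its centre, 46 mm above the console.
There are look-alikes about, which are no part of the job. What is shaped like the part that bears tin_a_center but turquoise is not meant. Of the things that look like the part that bears coaster_top, the larger one is meant.

How it is judged:
On the way, in this order (a step that is already met when the one before it is completed fails the run):
1. the left-hand tin is lifted at least 25 mm clear while the right-hand one stands (((height (world z) of tin_a_center above 0.05 m and world y of tin_a_center above 0.07 m and world y of tin_b_center below -0.07 m and height (world z) of tin_b_center below 0.04 m) or (height (world z) of tin_b_center above 0.05 m and world y of tin_b_center above 0.07 m and world y of tin_a_center below -0.07 m and height (world z) of tin_a_center below 0.04 m))), for 0.2 s.
2. the right-hand tin is lifted at least 25 mm clear, the left-hand one having been put down (((height (world z) of tin_a_center above 0.05 m and world y of tin_a_center below -0.07 m and world y of tin_b_center above -0.07 m and height (world z) of tin_b_center below 0.04 m) or (height (world z) of tin_b_center above 0.05 m and world y of tin_b_center below -0.07 m and world y of tin_a_center above -0.07 m and height (world z) of tin_a_center below 0.04 m))), for 0.2 s.
At the end, for the whole second after the job is handed in: The heavier tin stands upright and still on the coaster (told by its weight on the coaster), its centre within 20 mm of the coaster's centre; the lighter tin stands upright and still on the console within 30 mm of where it began; both are released (((horizontal distance between tin_a_center and coaster_top below 0.02 m and height (world z) of tin_a_center between 0.03 and 0.037 m and angle between each of tin_a_center, tin_b_center's own z axis and vertical below 0.12 rad and linear speed of each of tin_a, tin_b below 0.02 m/s and contact force between tin_a and coaster above 3.2 N and distance of tin_b_center from where it was at the start of the episode below 0.03 m and height (world z) of tin_b_center below 0.03 m) or (horizontal distance between tin_b_center and coaster_top below 0.02 m and height (world z) of tin_b_center between 0.03 and 0.037 m and angle between each of tin_b_center, tin_a_center's own z axis and vertical below 0.12 rad and linear speed of each of tin_b, tin_a below 0.02 m/s and contact force between tin_b and coaster above 3.2 N and distance of tin_a_center from where it was at the start of the episode below 0.03 m and height (world z) of tin_a_center below 0.03 m))); the robot touches nothing.
It fails at once if a tin is let go or thrown more than about 25 mm above what it is to stand on ((height (world z) of tin_a_center above 0.06 m and contact force between the fingers and tin_a below 0.05 N) or (height (world z) of tin_b_center above 0.06 m and contact force between the fingers and tin_b below 0.05 N)).
It fails at once if the glass jar is shifted by more than 20 mm or tipped (distance of jar_center from where it was at the start of the episode above 0.02 m or angle between jar_center's own z axis and vertical above 0.3 rad).
It also fails if it takes over 66 s, if anything falls off the work surface, if the arm or the gripper's body presses on something with over 40 N, if the wrist force passes 120 N, or if a joint passes its speed limit or range.

## Working session

There is one attempt and no reset: what is moved stays moved. The work goes in short steps, Python scripts to look and compute and a tool call to move; the robot and the scene stay as the last step left them, time stands still between calls to the robot, and variables do not carry over. Pictures are saved under pics/ and viewed, and the job is handed in when it is done.

Besides the shell and the picture viewer there is one more tool, called after "Request:" as name([rows], argument=value, ...), one row to a line, values as JSON. step_arm: Moves the arm, as the interface text tells. Its arguments: {"type":"object","properties":{"motion":{"type":"array","items":{"type":"array","items":{"type":"array","items":{"type":"number"}}}},"fingers":{"type":"number"},"squeeze":{"type":"number"}},"required":["motion"]}

```bash
ls; mkdir -p pics
python3 - <<'E'
from station import get_obs, camera, ticket, ctrl
import cv2,numpy as np
o=get_obs();print(o, ctrl.hold_point_z)
for n in("top","side"):
    c=camera(n);cv2.imwrite(f"pics/{n}0.png",c["pixels"][:,:,::-1]);np.set_printoptions(precision=4,suppress=True)
    print(n,{k:v for k,v in c.items() if k!="pixels"})
E
```

```text
pics
{'time_s': 0.0, 'qpos': array([-1.23659283e+00,  3.00479897e-01,  1.52160300e+00,  2.89025598e-06,
        1.32069810e+00, -6.65728660e-02]), 'joint_vel': array([-8.09644161e-05, -8.51294639e-06, -1.84473859e-03, -1.29661773e-03,
       -1.44119229e-04,  2.89587257e-03]), 'tau': array([ 6.69835972e-04, -5.31808412e+01, -3.52730656e+01,  7.08561670e-02,
        2.44786829e-02, -1.12387474e-04]), 'ee_pos': array([ 0.21448028, -0.50611004,  0.16517226]), 'eef_rot': array([-1.63972498,  1.56960798,  1.90264332]), 'force': array([ 0.00462939, -0.0943748 ,  0.02009848]), 'moment': array([-0.0301221 ,  0.05593716, -0.01908011]), 'grip_width': 0.0935187831189434} 0.0188
top {'fx': 558.6047444398062, 'fy': 558.6047444398062, 'cx': 327.21679120206096, 'cy': 242.87841885855406, 'extrinsics': array([[ 0.0284, -0.9996, -0.0056,  0.0076],
       [ 0.983 ,  0.0269,  0.1814, -0.6184],
       [-0.1811, -0.0106,  0.9834, -1.0772],
       [ 0.    ,  0.    ,  0.    ,  1.    ]])}
side {'fx': 525.7729907773912, 'fy': 525.7729907773912, 'cx': 324.68949422152986, 'cy': 243.70552132686052, 'extrinsics': array([[-0.9641, -0.2642, -0.0258,  0.5868],
       [ 0.1048, -0.4682,  0.8774, -0.11  ],
       [-0.2439,  0.8432,  0.4791, -0.7472],
       [ 0.    ,  0.    ,  0.    ,  1.    ]])}
```

View pics/top0.png

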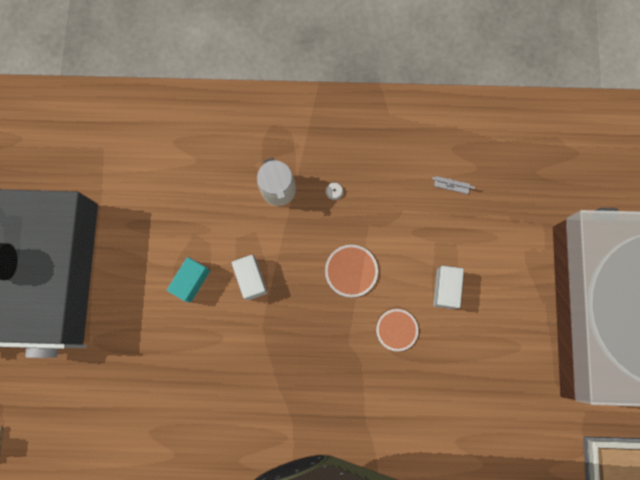

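View pics/side0.png

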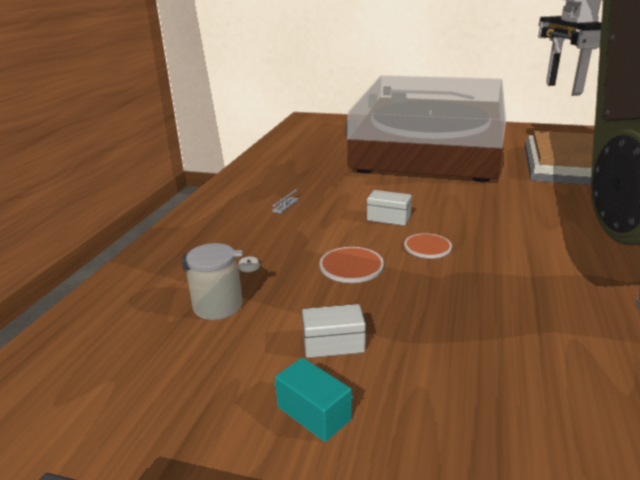

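Candidates in the top view are the silver tins at (249,277) on the left and (449,287) on the right, and a turquoise look-alike at (188,279), which is excluded. There are two coasters: the larger at (351,271), which is the one meant, and the smaller at (397,330). The jar is at (277,185). I'll enlarge to confirm.

Run:
```python
import cv2
im=cv2.imread("pics/top0.png")
a=cv2.resize(im[245:315,160:300],None,fx=5.6,fy=5.6,interpolation=cv2.INTER_CUBIC)[:295]
a=cv2.resize(im[240:310,215:295],None,fx=5,fy=5,interpolation=cv2.INTER_CUBIC)
b=cv2.resize(im[250:320,410:490],None,fx=5,fy=5,interpolation=cv2.INTER_CUBIC)
cv2.imwrite("pics/crop0.png",cv2.hconcat([a,b]))
cv2.imwrite("pics/crop1.png",cv2.resize(im[230:360,310:430],None,fx=4,fy=4,interpolation=cv2.INTER_CUBIC))
```

```text
(no output)
```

View pics/crop0.png

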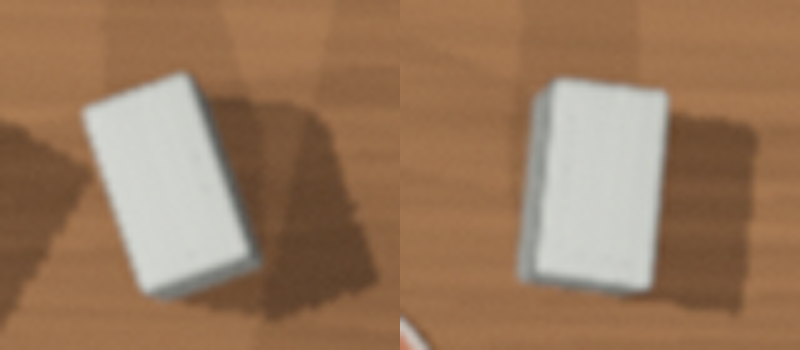

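View pics/crop1.png

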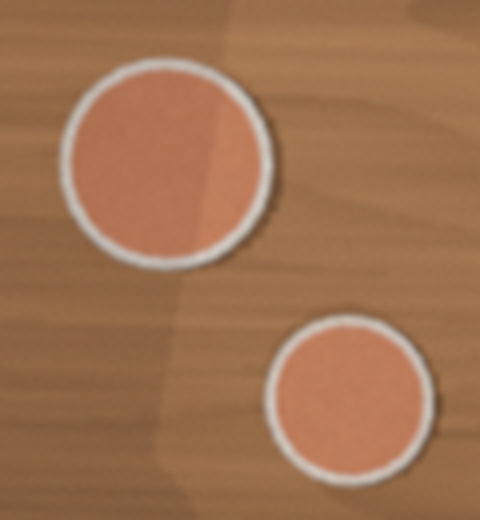

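```bash
cat > h.py <<'E'
import numpy as np,cv2
from station import get_obs, camera, ticket, ctrl
np.set_printoptions(precision=4,suppress=True)
from scipy.spatial.transform import Rotation as Rn
def ray(c,uv,z):
    E=np.array(c["extrinsics"]);R=E[:3,:3];t=E[:3,3]
    d=np.array([(uv[0]-c["cx"])/c["fx"],-(uv[1]-c["cy"])/c["fy"],-1.]);o=-R.T@t;d=R.T@d
    return o+d*(z-o[2])/d[2]
def box(c,P,z=.05):
    W=np.array([ray(c,p,z)[:2] for p in P]);
    m=W.mean(0); l=((W[3]-W[0])+(W[2]-W[1]))/2; w=((W[1]-W[0])+(W[2]-W[3]))/2
    print("center",m,"len",np.linalg.norm(l),"wid",np.linalg.norm(w),"yaw len",np.degrees(np.arctan2(-l[1],-l[0])),"yaw wid",np.degrees(np.arctan2(w[1],w[0])))
def tool():
    o=get_obs(); R=Rn.from_euler('xyz',o["eef_rot"]).as_matrix(); return o,R
E
python3 - <<'E'
from h import *
c=camera("top")
A=np.array([(82,110),(187,72),(252,258),(148,293)])/5+[214.6,239.6]
B=(np.array([(553,79),(667,91),(652,291),(537,277)])-[400,0])/5+[409.6,249.6]
box(c,A);box(c,B)
for d in (0,26.5): print(ray(c,(351.2+d,270.6),.008))
print("jar",ray(c,(275,175),.092),"turq",ray(c,(187,279),.05))
o,R=tool();print(R,o["time_s"])
# side check
s=camera("side");E=np.array(s["extrinsics"])
def pj(p):
    q=E[:3,:3]@p+E[:3,3];return s["cx"]+s["fx"]*q[0]/-q[2],s["cy"]-s["fy"]*q[1]/-q[2]
print(pj(np.array(ray(c,(351.2,270.6),.008))))
for P in(A,B):
    for p in P: print(pj(ray(c,p,.05)))
E
```

```text
center [0.5465 0.183 ] len 0.08023332390703108 wid 0.04443581146286932 yaw len 22.374247153956382 yaw wid -68.8939313116562
center [ 0.537  -0.2245] len 0.0807483806887732 wid 0.04607118333592065 yaw len -5.073959346058568 yaw wid -94.93195959437335
[ 0.5691 -0.0266  0.008 ]
[ 0.5707 -0.0822  0.008 ]
jar [0.7473 0.1334 0.092 ] turq [0.5372 0.306  0.05  ]
[[-0.0003  0.3901 -0.9208]
 [ 0.0008 -0.9208 -0.3901]
 [-1.     -0.0009 -0.0001]] 0.15
(np.float64(350.8047270684281), np.float64(261.65661777777626))
(np.float64(303.8575628574544), np.float64(327.73417736396425))
(np.float64(301.2392202007716), np.float64(307.4953345306003))
(np.float64(359.6547688110738), np.float64(302.3297487090311))
(np.float64(364.5244395523553), np.float64(321.5368497008712))
(np.float64(365.9508562665685), np.float64(197.82239816141083))
(np.float64(372.15068539247363), np.float64(189.0960499932715))
(np.float64(411.3673686192796), np.float64(193.69038183333492))
(np.float64(406.1493856685185), np.float64(202.74180113929734))
```

The side-view reprojection agrees with the top-view measurements. Left tin: (0.5465, 0.183), jaw yaw about -68.3°. Right tin: (0.537, -0.2245), jaw yaw about -95°. Coaster: (0.569, -0.0266). I'll move over the left tin first.

Request:
step_arm([
  [[0,-0.028,-0.032,0,0,0],[0,-0.028,-0.032,0,0,0],[0,-0.028,-0.032,0,0,0],[0,-0.028,-0.032,0,0,0],[0,-0.028,-0.032,0,0,0],[0,-0.028,-0.032,0,0,0],[0,-0.028,-0.032,0,0,0],[0,-0.028,-0.032,0,0,0],[0,-0.028,-0.032,0,0,0],[0,-0.028,-0.032,0,0,0],[0,-0.028,-0.032,0,0,0],[0,-0.028,-0.032,1.3,0,0]],
], fingers=0.094, squeeze=30)

```text
time_s: 1.7
ee_pos: [0.4375, -0.0458, 0.1658]
eef_rot: [2.428, 1.571, -0.336]
force: [0.6, -1.1, 0.1]
grip_width: 0.0941
```

Request:
step_arm([
  [[0,-0.028,-0.032,0,0,0],[0,-0.028,-0.032,0,0,0],[0,-0.028,-0.032,0,0,0],[0,-0.028,-0.032,0,0,0],[0,-0.028,-0.032,0,0,0],[0,-0.028,-0.032,0,0,0],[0,0,0,0,0,0],[0,0,0,0,0,0]],
])

```text
time_s: 2.7
ee_pos: [0.5532, 0.1794, 0.1654]
eef_rot: [0.009, 1.57, -2.754]
force: [0.2, -0.2, 0.3]
grip_width: 0.0942
```

```bash
cat >> h.py <<'E'
def go(x,y,z,yaw):
    o,R=tool(); d=R.T@(np.array([x,y,z])-o["ee_pos"]); cy=np.degrees(np.arctan2(R[1,1],R[0,1]))
    print("t",o["time_s"],"pos",o["ee_pos"],"yaw",cy,"grip",o["grip_width"],"F",o["force"]);print("xaxis",R[:,0],"tool delta",d,"turn about x",-(yaw-cy))
E
python3 - <<'E'
from h import *
go(.5465,.183,.10,-68.3)
c=camera("wrist");cv2.imwrite("pics/w1.png",c["pixels"][:,:,::-1])
E
```

```text
t 2.7 pos [0.5532 0.1794 0.1654] yaw -68.32866616059447 grip 0.09419432586694855 F [ 0.1988 -0.1662  0.3061]
xaxis [-0.0007 -0.0003 -1.    ] tool delta [ 0.0654 -0.0058  0.0048] turn about x -0.028666160594468693
```

View pics/w1.png

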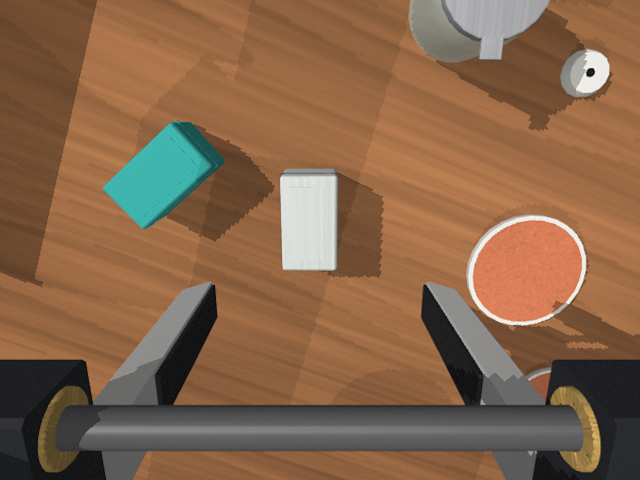

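The wrist view shows the tin's top at cols 281–338 and rows 173–270, square to the jaws and slightly left of the finger midline. That matches the computed -6 mm. I'll cross-check it with the wrist calibration.

```bash
cat >> h.py <<'E'
def wray(c,uv,z):
    o,R=tool();T=np.array(c["T_tool_cam"])
    d=np.array([(uv[0]-c["cx"])/c["fx"],-(uv[1]-c["cy"])/c["fy"],-1.])
    O=o["ee_pos"]+R@T[:3,3];d=R@T[:3,:3]@d
    return O+d*(z-O[2])/d[2]
E
python3 - <<'E'
from h import *
c=camera("wrist")
P=[wray(c,p,.05) for p in((281,175),(337,175),(338,270),(283,270))]
print(np.array(P),np.mean(P,0))
print(wray(c,(527,270),.008))
E
```

```text
[[0.576  0.2205 0.05  ]
 [0.5921 0.1798 0.05  ]
 [0.5192 0.149  0.05  ]
 [0.5023 0.1917 0.05  ]] [0.5474 0.1852 0.05  ]
[ 0.5708 -0.0237  0.008 ]
```

Request:
step_arm([
  [[0.01,-0.0066,0.004,0,0,0],[0.02,0,0,0,0,0],[0.02,0,0,0,0,0],[0.02,0,0,0,0,0],[0.02,0,0,0,0,0],[0.02,0,0,0,0,0],[0.015,0,0,0,0,0],[0.01,0,0,0,0,0],[0.01,0,0,0,0,0],[0.01,0,0,0,0,0],[0,0,0,0,0,0],[0,0,0,0,0,0]],
])

```text
time_s: 4.3
ee_pos: [0.5476, 0.1845, 0.0111]
eef_rot: [3.073, 1.57, 0.31]
force: [-0.1, -1.0, -0.3]
grip_width: 0.0944
```

Run:
```python
from h import *
go(.547,.184,.01,-68.3)
```

```text
t 4.3 pos [0.5476 0.1845 0.0111] yaw -68.33700982562651 grip 0.09440666788253442 F [-0.0503 -1.0349 -0.2558]
xaxis [ 0.0006  0.0002 -1.    ] tool delta [0.0011 0.0003 0.0007] turn about x -0.03700982562651234
```

Request:
step_arm([
  [[0,0,0,0,0,0],[0,0,0,0,0,0],[0,0,0,0,0,0],[0,0,0,0,0,0],[0,0,0,0,0,0],[0,0,0,0,0,0],[0,0,0,0,0,0],[0,0,0,0,0,0]],
], fingers=0.0, squeeze=40)

```text
time_s: 5.3
ee_pos: [0.5473, 0.1844, 0.0108]
eef_rot: [3.049, 1.571, 0.286]
force: [-0.4, -0.1, -0.4]
grip_width: 0.0172
```

Run:
```python
from h import *
go(.547,.184,.01,-68.3); print(get_obs()["tau"])
```

```text
t 5.3 pos [0.5473 0.1844 0.0108] yaw -68.33609593395485 grip 0.017159704676749606 F [-0.3551 -0.0711 -0.4453]
xaxis [ 0.  0. -1.] tool delta [0.0008 0.0003 0.0005] turn about x -0.03609593395485433
[  0.0038 -60.8293 -30.2617   0.0212  -0.0716   0.0001]
```

An opening of 17 mm is less than the tin's 46 mm width, so I need to look.

Run:
```python
from h import *
a=[camera(n)["pixels"][:,:,::-1] for n in("wrist","side","top")]
cv2.imwrite("pics/w2.png",a[0]);cv2.imwrite("pics/s2.png",cv2.resize(a[1][220:460,200:460],None,fx=2.5,fy=2.5));cv2.imwrite("pics/t2.png",a[2])
print(get_obs()["grip_width"])
```

```text
0.005022244746072357
```

View pics/w2.png

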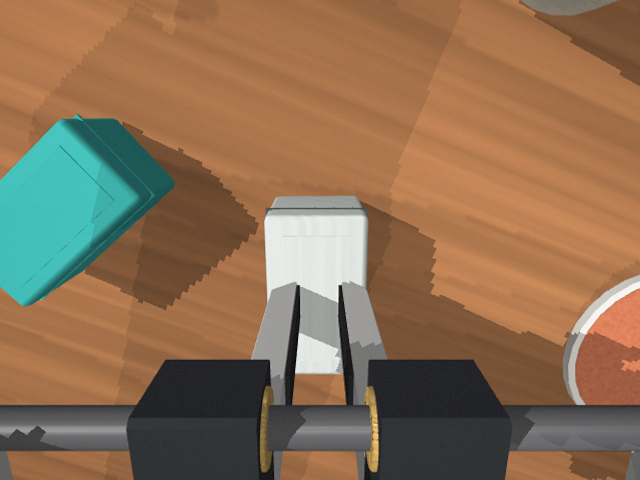

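View pics/s2.png

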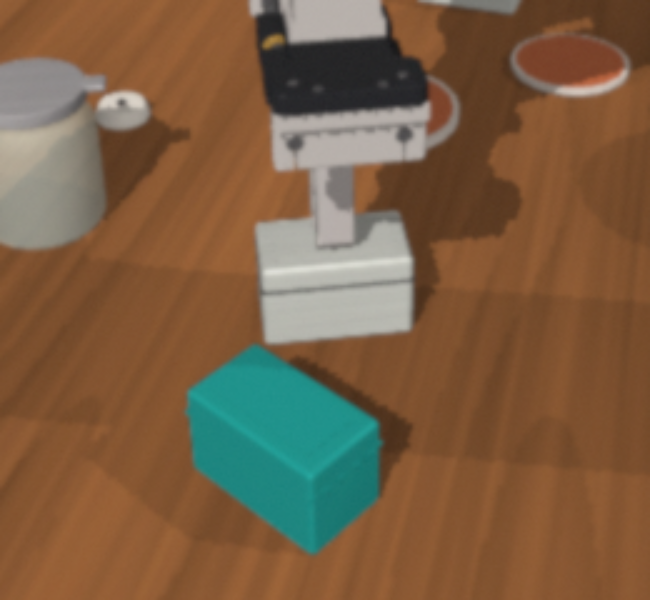

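Run:
```python
from h import *
c=camera("wrist");T=np.array(c["T_tool_cam"]);Ti=np.linalg.inv(T)
print(T,c["fx"],c["cx"],c["cy"])
for w in(.0,.047):
  for x in(0,-.019,-.04,-.06):
    q=Ti@[x,w,0,1];print(w,x,c["cx"]+c["fx"]*q[0]/-q[2],c["cy"]-c["fy"]*q[1]/-q[2])
s=camera("side");E=np.array(s["extrinsics"])
for z in(.011,.03,.05,.06):
    q=E@[.5473,.1844,z,1];print(z,s["cx"]+s["fx"]*q[0]/-q[2],s["cy"]-s["fy"]*q[1]/-q[2])
o=get_obs();print({k:o[k] for k in("ee_pos","force","moment","grip_width","tau")})
```

```text
[[ 0.0005  0.2785 -0.9604 -0.2185]
 [ 1.      0.0004  0.0006 -0.0005]
 [ 0.0005 -0.9604 -0.2785 -0.081 ]
 [ 0.      0.      0.      1.    ]] 425.884334180207 318.76412033700706 239.21431016975407
0.0 0 319.9402402651952 270.24970173669453
0.0 -0.019 320.0233993794924 283.41946641343435
0.0 -0.04 320.1335191037311 300.8589361185634
0.0 -0.06 320.2620302684427 321.21102634811706
0.047 0 406.095988813957 270.219963718927
0.047 -0.019 413.5230912003939 283.38887907866285
0.047 -0.04 423.35832791286384 300.82763151137556
0.047 -0.06 434.8365094235359 321.17947169520824
0.011 332.11113956293036 338.16027918962635
0.03 331.84300736752505 327.03956652211366
0.05 331.55324332085326 315.0216784816959
0.06 331.4053716548215 308.88873981269796
{'ee_pos': array([0.5473, 0.1845, 0.0107]), 'force': array([-0.1009,  0.6966, -0.6794]), 'moment': array([-0.0199,  0.0255,  0.01  ]), 'grip_width': 0.0006426800803801506, 'tau': array([  0.0027, -60.8297, -30.2626,   0.0211,  -0.0717,   0.0002])}
```

View pics/t2.png

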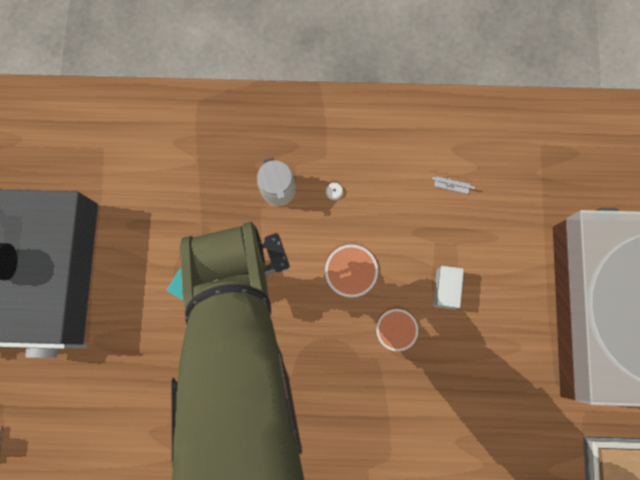

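The tips are at the tin's top rather than around it. Tip separation in the wrist image (about 2.23 px/mm) and the tip's row in the side view (318) both put the real finger ends about 43 mm behind the reported TCP. The stated finger length doesn't match the hardware, and the jaws closed just above the lid. I'll raise a little, open, and measure the true tip.

Request:
step_arm([
  [[-0.01,0,0,0,0,0],[-0.01,0,0,0,0,0],[-0.01,0,0,0,0,0],[0,0,0,0,0,0],[0,0,0,0,0,0],[0,0,0,0,0,0],[0,0,0,0,0,0],[0,0,0,0,0,0],[0,0,0,0,0,0],[0,0,0,0,0,0]],
], fingers=0.094)

```text
time_s: 6.8
ee_pos: [0.5473, 0.1845, 0.0407]
eef_rot: [-0.28, 1.571, -3.044]
force: [-0.6, -0.1, -0.2]
grip_width: 0.0937
```

Run:
```python
from h import *
go(.547,.184,-.023,-68.3)
a=[camera(n)["pixels"][:,:,::-1] for n in("wrist","side")]
cv2.imwrite("pics/w3.png",a[0]);cv2.imwrite("pics/s3.png",cv2.resize(a[1][220:380,240:440],None,fx=3.5,fy=3.5,interpolation=2))
cv2.imwrite("pics/w3c.png",cv2.resize(a[0][250:350,180:460],None,fx=2.8,fy=2.8,interpolation=2))
print(get_obs()["grip_width"])
```

```text
t 6.8 pos [0.5473 0.1845 0.0407] yaw -68.33779109404789 grip 0.09370413313162311 F [-0.5937 -0.0582 -0.2488]
xaxis [-0. -0. -1.] tool delta [0.0637 0.0003 0.0005] turn about x -0.03779109404788983
0.09376185323209685
```

View pics/w3c.png

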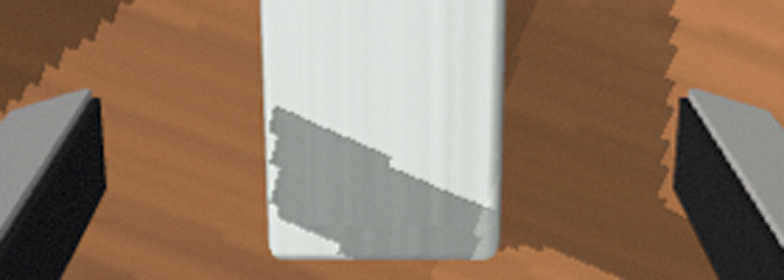

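View pics/s3.png

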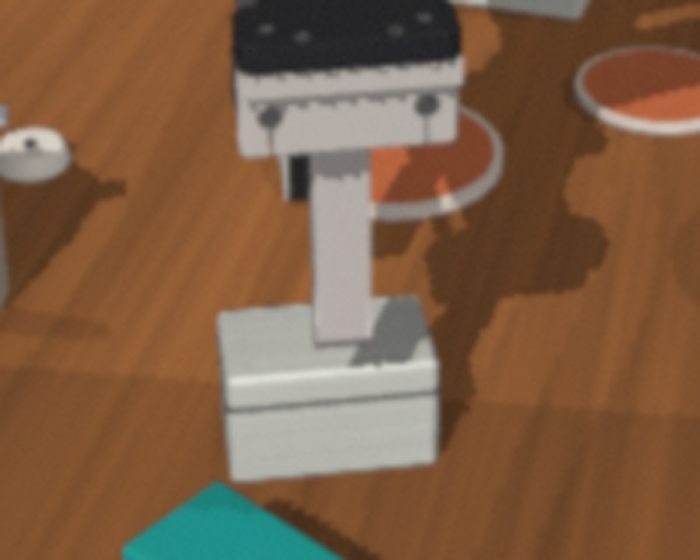

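Run:
```python
from h import *
c=camera("wrist");T=np.array(c["T_tool_cam"])
for nm,l,r,v in(("far",214.6,424,285),("near",217.5,421,316)):
  D=c["fx"]*.0937/(r-l)
  q=T@[((l+r)/2-c["cx"])/c["fx"]*D,-(v-c["cy"])/c["fy"]*D,-D,1];print(nm,q)
s=camera("side");E=np.array(s["extrinsics"])
for w in(.047,.0595):
 for z in(.041,.06,.08,.09,.1):
    q=E@[.5473-.369*w,.1845+.929*w,z,1];print(w,z,s["cx"]+s["fx"]*q[0]/-q[2],s["cy"]-s["fy"]*q[1]/-q[2])
```

```text
far [-0.0411 -0.0004 -0.0082  1.    ]
near [-0.04   -0.0004  0.0076  1.    ]
0.047 0.041 336.19955320988805 342.87259964105897
0.047 0.06 335.96549642670476 330.8754915214592
0.047 0.08 335.7119926899345 317.8815859512267
0.047 0.09 335.5823988115603 311.2389595366094
0.047 0.1 335.4508531905803 304.49629215438694
0.0595 0.041 337.501225542458 349.2917973661326
0.0595 0.06 337.28158908463547 337.1821229912162
0.0595 0.08 337.0435887840683 324.05995661876386
0.0595 0.09 336.92187420068495 317.34921293775847
0.0595 0.1 336.7982945361115 310.5356378501589
```

Both cameras put the real tips about 41 mm behind the reported TCP. I'll descend with reported TCP z at about -0.022 (tips about 19 mm above the table), watching the force.

Request:
step_arm([
  [[0.01,0,0,0,0,0],[0.01,0,0,0,0,0],[0.01,0,0,0,0,0],[0.01,0,0,0,0,0],[0.006,0,0,0,0,0],[0,0,0,0,0,0]],
])

```text
time_s: 7.75
ee_pos: [0.5471, 0.1844, -0.0057]
eef_rot: [-0.125, 1.57, -2.889]
force: [0.3, 0.5, 0.8]
grip_width: 0.0941
```

Request:
step_arm([
  [[0.006,0,0,0,0,0],[0.006,0,0,0,0,0],[0.005,0,0,0,0,0],[0,0,0,0,0,0],[0,0,0,0,0,0]],
])

```text
time_s: 8.38
ee_pos: [0.5474, 0.1845, -0.0221]
eef_rot: [3.01, 1.571, 0.246]
force: [0.4, 0.9, 0.7]
grip_width: 0.0942
```

Run:
```python
from h import *
go(.547,.184,-.023,-68.3)
a=[camera(n)["pixels"][:,:,::-1] for n in("wrist","side")]
cv2.imwrite("pics/w4.png",a[0]);cv2.imwrite("pics/s4.png",cv2.resize(a[1][220:380,240:440],None,fx=3.5,fy=3.5,interpolation=2))
```

```text
t 8.375 pos [ 0.5474  0.1845 -0.0221] yaw -68.33662583658773 grip 0.09419068029627778 F [0.3544 0.9227 0.7391]
xaxis [ 0.0002  0.     -1.    ] tool delta [0.0009 0.0003 0.0006] turn about x -0.03662583658773144
```

View pics/s4.png

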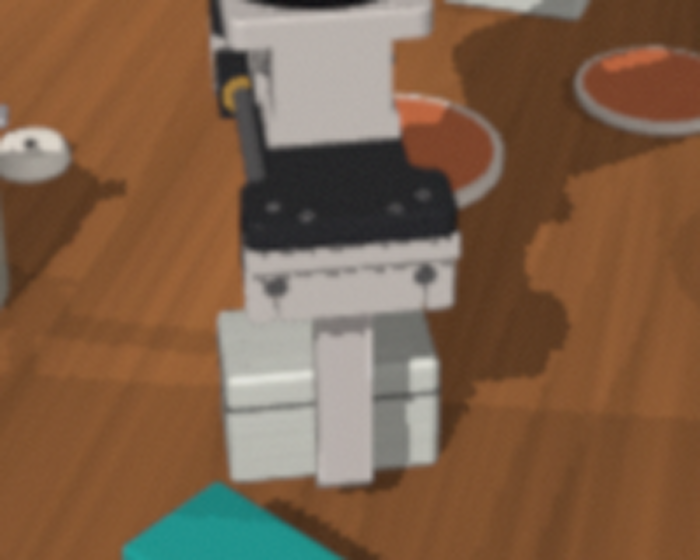

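The fingers (near one at crop cols 315–375, tip row 485) now straddle the tin. Closing.

Request:
step_arm([
  [[0,0,0,0,0,0],[0,0,0,0,0,0],[0,0,0,0,0,0],[0,0,0,0,0,0],[0,0,0,0,0,0],[0,0,0,0,0,0],[0,0,0,0,0,0],[0,0,0,0,0,0]],
], fingers=0.0, squeeze=40)

```text
time_s: 9.48
ee_pos: [0.5473, 0.1845, -0.0223]
eef_rot: [-1.306, 1.571, 2.213]
force: [0.2, 0.4, -0.4]
grip_width: 0.0456
```

Run:
```python
from h import *
go(.547,.184,-.023,-68.3);print(get_obs()["moment"],get_obs()["tau"])
```

```text
t 9.475 pos [ 0.5473  0.1845 -0.0223] yaw -68.33371411010144 grip 0.04559984545074065 F [ 0.1981  0.4097 -0.4379]
xaxis [-0.      0.0001 -1.    ] tool delta [0.0007 0.0004 0.0005] turn about x -0.03371411010144243
[ 0.1101  0.0361 -0.0818] [ -0.3898 -61.8058 -28.7785  -0.1141  -0.0747   0.0004]
```

Gripped at 45.6 mm. Now lift 32 mm and hold.

Request:
step_arm([
  [[-0.006,0,0,0,0,0],[-0.008,0,0,0,0,0],[-0.009,0,0,0,0,0],[-0.009,0,0,0,0,0],[0,0,0,0,0,0],[0,0,0,0,0,0],[0,0,0,0,0,0],[0,0,0,0,0,0],[0,0,0,0,0,0],[0,0,0,0,0,0]],
])

```text
time_s: 10.72
ee_pos: [0.5473, 0.1845, 0.0097]
eef_rot: [-0.029, 1.571, -2.793]
force: [0.8, -0.7, -1.3]
grip_width: 0.0459
```

Run:
```python
from h import *
go(.547,.184,-.023,-68.3);print(get_obs()["moment"],get_obs()["tau"])
F=[]
for i in range(4):
    a=camera("side")["pixels"]; F.append(get_obs()["force"])
print(np.array(F))
cv2.imwrite("pics/s5.png",cv2.resize(a[220:380,240:440,::-1],None,fx=3.5,fy=3.5,interpolation=2))
```

```text
t 10.725 pos [0.5473 0.1845 0.0097] yaw -68.33394700911738 grip 0.04591988122165774 F [ 0.8433 -0.6902 -1.3145]
xaxis [-0.0001 -0.     -1.    ] tool delta [0.0327 0.0003 0.0004] turn about x -0.033947009117383686
[-0.0038 -0.0463 -0.0605] [ -0.0002 -61.7411 -30.776    0.021   -0.0715  -0.0001]
[[ 0.5408 -0.4287 -1.0154]
 [-0.1834  0.2081 -2.3485]
 [-0.656   0.0982 -1.5394]
 [ 0.1601 -0.2199 -1.8454]]
```

View pics/s5.png

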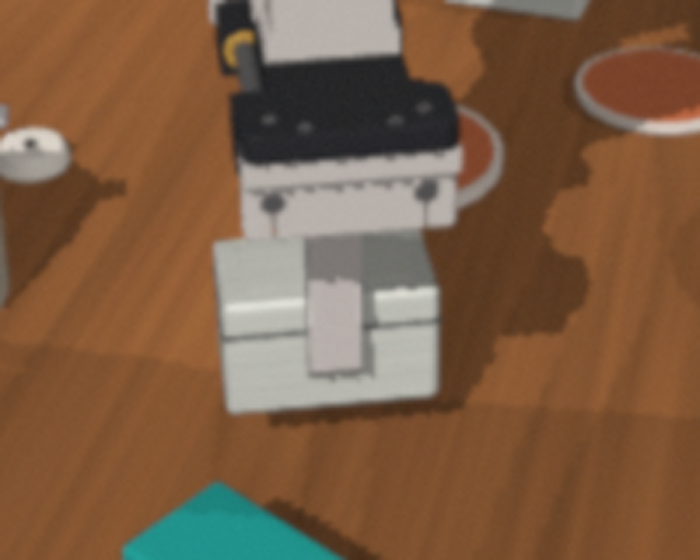

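The tin is clearly off the table (its bottom edge at crop row about 405 has a gap and shadow below). Fz averages about -1.6 N, or roughly 160 g, so it looks light. Setting it back.

Request:
step_arm([
  [[0.01,0,0,0,0,0],[0.01,0,0,0,0,0],[0.006,0,0,0,0,0],[0.003,0,0,0,0,0],[0.002,0,0,0,0,0],[0.001,0,0,0,0,0],[0,0,0,0,0,0],[0,0,0,0,0,0]],
])

```text
time_s: 11.92
ee_pos: [0.5474, 0.1845, -0.0221]
eef_rot: [3.041, 1.571, 0.277]
force: [-1.0, 0.5, -1.5]
grip_width: 0.046
```

Request:
step_arm([
  [[0,0,0,0,0,0],[0,0,0,0,0,0],[0,0,0,0,0,0],[0,0,0,0,0,0],[0,0,0,0,0,0],[0,0,0,0,0,0],[0,0,0,0,0,0]],
], fingers=0.094)

```text
time_s: 12.8
ee_pos: [0.5473, 0.1844, -0.0223]
eef_rot: [3.128, 1.571, 0.364]
force: [-0.1, -0.2, -0.4]
grip_width: 0.0936
```

Request:
step_arm([
  [[-0.01,0,0,0,0,0],[-0.02,0,0,0,0,0],[-0.03,0,0,0,0,0],[-0.03,0,0,0,0,0],[-0.03,0,0,0,0,0],[-0.03,0,0,0,0,0],[0,0,0,0,0,0]],
])

```text
time_s: 13.68
ee_pos: [0.5484, 0.1848, 0.1306]
eef_rot: [3.028, 1.566, 0.265]
force: [-1.1, 0.4, 0.6]
grip_width: 0.0942
```

Run:
```python
from h import *
go(.537,-.2245,.10,-95)
c=camera("wrist");cv2.imwrite("pics/w6.png",c["pixels"][:,:,::-1])
```

```text
t 13.675 pos [0.5484 0.1848 0.1306] yaw -68.33521215392699 grip 0.09424505924687455 F [-1.0673  0.403   0.5686]
xaxis [ 0.0045  0.0012 -1.    ] tool delta [0.0301 0.3761 0.1618] turn about x 26.66478784607301
```

View pics/w6.png

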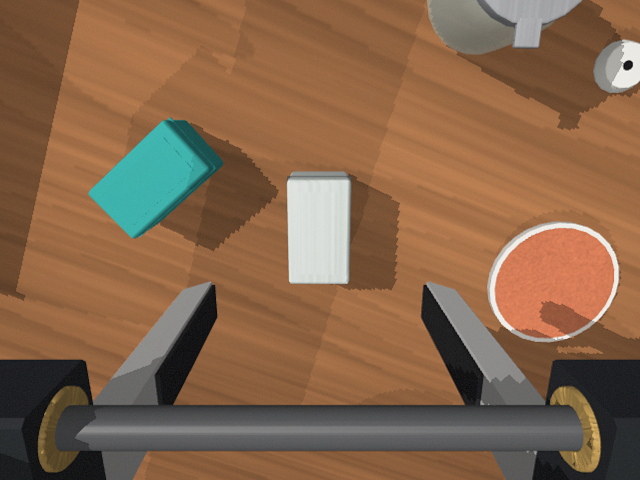

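The left tin stands upright where it was. Now over to the right-hand tin.

Request:
step_arm([
  [[0,0.0313,0.0135,0,0,0],[0,0.0313,0.0135,0,0,0],[0,0.0313,0.0135,0,0,0],[0,0.0313,0.0135,0,0,0],[0,0.0313,0.0135,0,0,0],[0,0.0313,0.0135,0,0,0],[0,0.0313,0.0135,0,0,0],[0,0.0313,0.0135,0,0,0],[0,0.0313,0.0135,0,0,0],[0,0.0313,0.0135,0,0,0],[0,0.0313,0.0135,0,0,0],[0,0.0313,0.0135,0,0,0]],
])

```text
time_s: 15.22
ee_pos: [0.5348, -0.2253, 0.1266]
eef_rot: [-0.85, 1.569, 2.67]
force: [-0.3, -0.8, -0.4]
grip_width: 0.0942
```

Request:
step_arm([
  [[0,0,0,6.7,0,0],[0,0,0,6.7,0,0],[0,0,0,6.7,0,0],[0,0,0,6.6,0,0],[0,0,0,0,0,0],[0,0,0,0,0,0]],
])

```text
time_s: 15.98
ee_pos: [0.5352, -0.2243, 0.1272]
eef_rot: [-0.394, 1.57, 2.663]
force: [0.5, 0.5, -0.8]
grip_width: 0.0943
```

Run:
```python
from h import *
go(.537,-.2245,-.022,-95)
c=camera("wrist");cv2.imwrite("pics/w7.png",c["pixels"][:,:,::-1])
```

```text
t 15.975 pos [ 0.5352 -0.2243  0.1272] yaw -94.88879400232383 grip 0.09429425988657307 F [ 0.49    0.4585 -0.7958]
xaxis [-0.0008  0.0004 -1.    ] tool delta [ 0.1492  0.0001 -0.0019] turn about x 0.11120599767616568
```

View pics/w7.png

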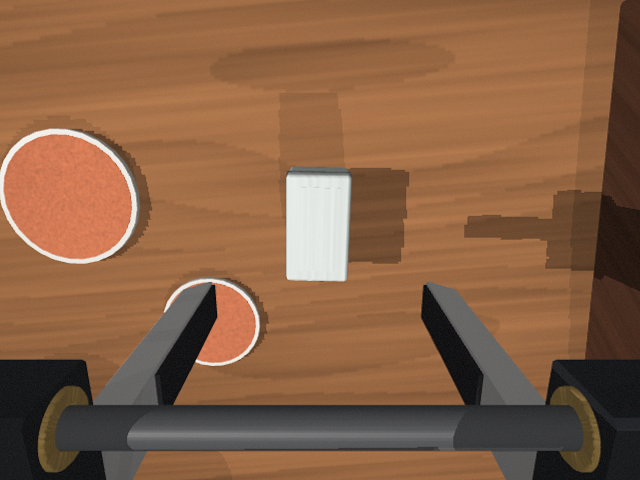

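The right tin (cols 287–351, rows 170–282) is centred and square to the jaws. Descending.

Request:
step_arm([
  [[0.02,0,-0.002,0,0,0],[0.02,0,0,0,0,0],[0.02,0,0,0,0,0],[0.02,0,0,0,0,0],[0.02,0,0,0,0,0],[0.015,0,0,0,0,0],[0.012,0,0,0,0,0],[0.01,0,0,0,0,0],[0.007,0,0,0,0,0],[0.005,0,0,0,0,0],[0,0,0,0,0,0],[0,0,0,0,0,0]],
])

```text
time_s: 17.52
ee_pos: [0.5376, -0.2247, -0.0209]
eef_rot: [2.773, 1.57, -0.456]
force: [0.2, 0.2, -0.3]
grip_width: 0.0939
```

Request:
step_arm([
  [[0,0,0,0,0,0],[0,0,0,0,0,0],[0,0,0,0,0,0],[0,0,0,0,0,0],[0,0,0,0,0,0],[0,0,0,0,0,0],[0,0,0,0,0,0],[0,0,0,0,0,0]],
], fingers=0.0, squeeze=50)

```text
time_s: 18.52
ee_pos: [0.5374, -0.2244, -0.0213]
eef_rot: [-0.977, 1.57, 2.077]
force: [0.2, 2.3, 1.2]
grip_width: 0.0462
```

Run:
```python
from h import *
go(.537,-.2245,-.022,-95);print(get_obs()["tau"])
```

```text
t 18.525 pos [ 0.5374 -0.2244 -0.0213] yaw -95.03380596284181 grip 0.04616415042622866 F [0.1638 2.3466 1.1963]
xaxis [-0.0002  0.0003 -1.    ] tool delta [0.0007 0.0001 0.0004] turn about x -0.03380596284181081
[ -1.5271 -62.0304 -29.4406  -0.4711  -0.4648   0.0429]
```

Request:
step_arm([
  [[-0.006,0,0,0,0,0],[-0.008,0,0,0,0,0],[-0.009,0,0,0,0,0],[-0.009,0,0,0,0,0],[0,0,0,0,0,0],[0,0,0,0,0,0],[0,0,0,0,0,0],[0,0,0,0,0,0],[0,0,0,0,0,0],[0,0,0,0,0,0]],
])

```text
time_s: 19.77
ee_pos: [0.5374, -0.2246, 0.0107]
eef_rot: [-0.563, 1.571, 2.49]
force: [-0.3, -0.7, -6.6]
grip_width: 0.0458
```

Run:
```python
from h import *
go(.5695,-.0255,.02,-95)
F=[]
for i in range(4):
    a=camera("side")["pixels"]; F.append(get_obs()["force"])
print(np.array(F))
cv2.imwrite("pics/s8.png",cv2.resize(a[130:290,300:500,::-1],None,fx=3.5,fy=3.5,interpolation=2))
```

```text
t 19.775 pos [ 0.5374 -0.2246  0.0107] yaw -95.0378097247018 grip 0.04582561028317029 F [-0.3401 -0.7355 -6.6236]
xaxis [-0.0001  0.0001 -1.    ] tool delta [-0.0093 -0.2011 -0.0145] turn about x -0.03780972470180188
[[ 0.3748  0.2363 -7.012 ]
 [-0.1027  0.489  -6.9505]
 [ 0.9656  0.6186 -5.8953]
 [ 0.1065 -0.5046 -6.0666]]
```

View pics/s8.png

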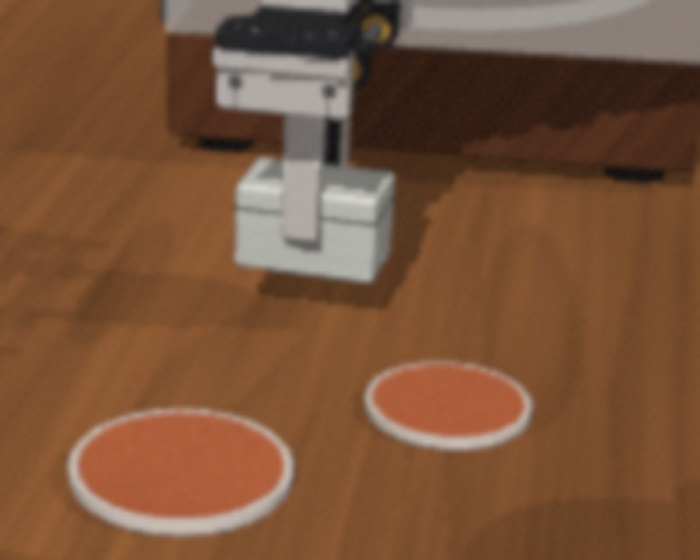

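The right tin reads Fz of about -6.5 N (roughly 650 g), so it is the heavier one. Carrying it over the large coaster.

Request:
step_arm([
  [[-0.005,-0.01,-0.0005,0,0,0],[-0.003,-0.018,-0.0015,0,0,0],[0,-0.022,-0.0015,0,0,0],[0,-0.024,-0.0018,0,0,0],[0,-0.024,-0.0018,0,0,0],[0,-0.024,-0.0018,0,0,0],[0,-0.024,-0.0018,0,0,0],[0,-0.024,-0.0018,0,0,0],[0,-0.018,-0.001,0,0,0],[0,-0.013,-0.001,0,0,0],[0,0,0,0,0,0],[0,0,0,0,0,0]],
])

```text
time_s: 21.48
ee_pos: [0.5694, -0.0261, 0.0187]
eef_rot: [1.256, 1.571, -1.974]
force: [0.0, 0.1, -6.3]
grip_width: 0.0457
```

Run:
```python
from h import *
go(.5695,-.0255,-.013,-95)
s=camera("side");w=camera("wrist")
cv2.imwrite("pics/s9.png",cv2.resize(s["pixels"][180:340,260:460,::-1],None,fx=3.5,fy=3.5,interpolation=2))
cv2.imwrite("pics/w9.png",w["pixels"][:,:,::-1])
```

```text
t 21.475 pos [ 0.5694 -0.0261  0.0187] yaw -95.05848110174958 grip 0.045653533351219834 F [ 0.0053  0.1403 -6.3047]
xaxis [-0.0001 -0.0002 -1.    ] tool delta [ 0.0317 -0.0006 -0.    ] turn about x -0.0584811017495781
```

View pics/s9.png

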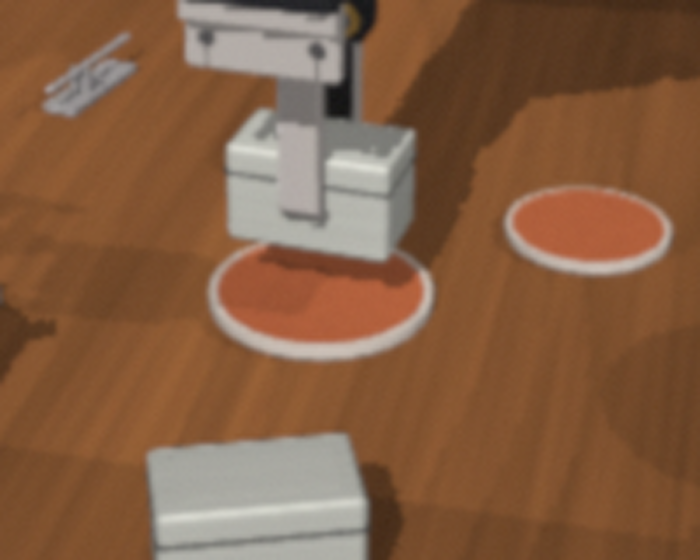

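View pics/w9.png

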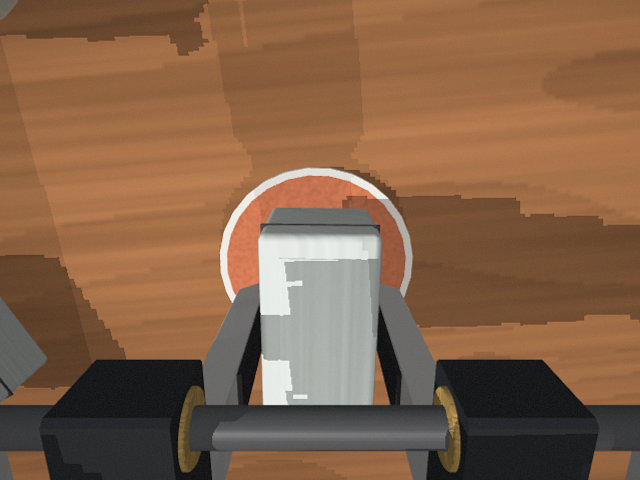

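The tin hangs level over the large coaster. In the wrist view the coaster spans cols 220–412 and the tin cols 260–381, so it is centred to about 2 mm sideways. Lowering gently.

Request:
step_arm([
  [[0.008,0,0,0,0,0],[0.008,0,0,0,0,0],[0.006,0,0,0,0,0],[0.004,0,0,0,0,0],[0.002,0,0,0,0,0],[0.002,0,0,0,0,0],[0.001,0,0,0,0,0],[0,0,0,0,0,0],[0,0,0,0,0,0]],
])

```text
time_s: 22.7
ee_pos: [0.5696, -0.0257, -0.0121]
eef_rot: [3.106, 1.571, -0.124]
force: [-0.3, 1.7, -6.4]
grip_width: 0.0458
```

Not yet in contact (Fz is still -6.4 N), so I'll go down another millimetre or so.

Request:
step_arm([
  [[0.0007,0,0,0,0,0],[0.0006,0,0,0,0,0],[0,0,0,0,0,0],[0,0,0,0,0,0]],
])

```text
time_s: 23.2
ee_pos: [0.5696, -0.0256, -0.0133]
eef_rot: [-2.924, 1.571, 0.13]
force: [-3.1, 0.5, 0.6]
grip_width: 0.0459
```

The load is off the wrist and the tin rests on the coaster. Releasing and withdrawing upward.

Request:
step_arm([
  [[0,0,0,0,0,0],[0,0,0,0,0,0],[0,0,0,0,0,0],[0,0,0,0,0,0],[0,0,0,0,0,0],[0,0,0,0,0,0],[0,0,0,0,0,0]],
], fingers=0.094)

```text
time_s: 24.08
ee_pos: [0.5695, -0.0257, -0.0136]
eef_rot: [-0.159, 1.571, 2.894]
force: [-0.5, 0.1, 0.6]
grip_width: 0.0941
```

Request:
step_arm([
  [[-0.01,0,0,0,0,0],[-0.02,0,0,0,0,0],[-0.03,0,0,0,0,0],[-0.03,0,0,0,0,0],[-0.03,0,0,0,0,0],[-0.03,0,0,0,0,0],[-0.02,0,0,0,0,0],[0,0,0,0,0,0]],
])

```text
time_s: 25.08
ee_pos: [0.5702, -0.0257, 0.1583]
eef_rot: [3.12, 1.568, -0.109]
force: [-0.2, 0.4, 0.2]
grip_width: 0.0938
```

Request:
step_arm([
  [[0,0.02,0.01,0,0,0],[0,0.03,0.02,0,0,0],[0,0.03,0.02,0,0,0],[0,0.03,0.02,0,0,0],[0,0.03,0.02,0,0,0],[0,0.03,0.02,0,0,0],[0,0.03,0.02,0,0,0],[0,0.03,0.01,0,0,0],[0,0.03,0.01,0,0,0],[0,0.02,0,0,0,0],[0,0,0,0,0,0],[0,0,0,0,0,0]],
])

```text
time_s: 26.58
ee_pos: [0.3956, -0.2908, 0.1561]
eef_rot: [-0.822, 1.57, 2.232]
force: [-0.3, 0.6, 0.5]
grip_width: 0.0945
```

Run:
```python
from h import *
go(.5695,-.0255,-.013,-95)
c=camera("top");cv2.imwrite("pics/t10.png",c["pixels"][:,:,::-1])
im=c["pixels"][:,:,::-1]
a=cv2.resize(im[240:310,215:295],None,fx=5,fy=5,interpolation=2);b=cv2.resize(im[235:305,310:390],None,fx=5,fy=5,interpolation=2)
cv2.imwrite("pics/t10c.png",cv2.hconcat([a,b]))
s=camera("side");cv2.imwrite("pics/s10.png",s["pixels"][:,:,::-1])
```

```text
t 26.575 pos [ 0.3956 -0.2908  0.1561] yaw -95.01873757770467 grip 0.0944556094309766 F [-0.3216  0.6059  0.5462]
xaxis [-0.0005  0.0006 -1.    ] tool delta [ 0.1692 -0.2794 -0.1501] turn about x -0.01873757770466966
```

View pics/t10c.png

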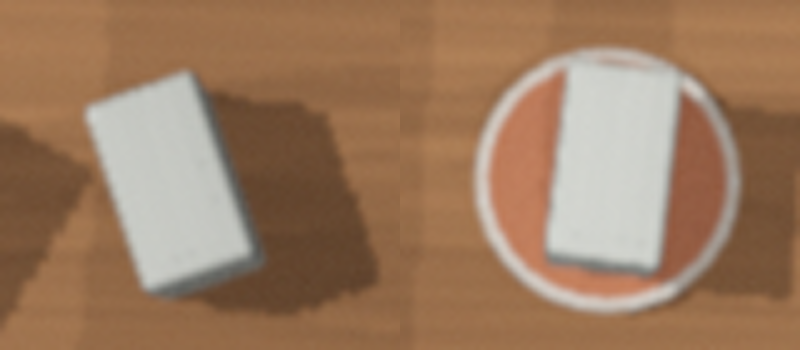

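View pics/s10.png

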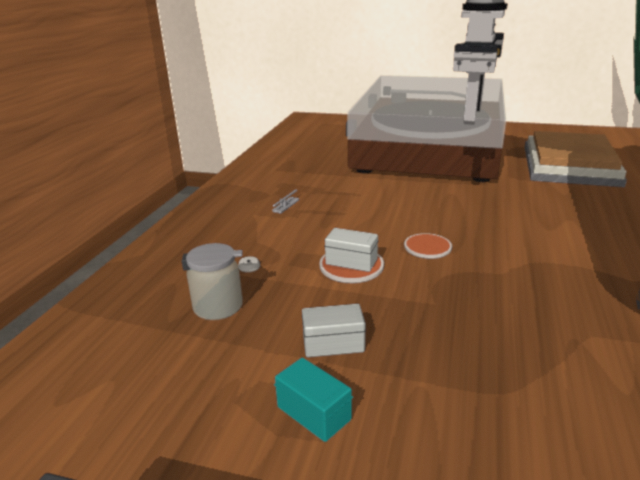

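Both tins stand upright and the jar hasn't moved. I'll measure the final offsets.

Run:
```python
from h import *
c=camera("top")
box(c,np.array([(86,108),(190,71),(254,258),(149,292)])/5+[214.6,239.6])
box(c,(np.array([(570,65),(681,72),(658,271),(547,261)])-[400,0])/5+[309.6,234.6],.058)
print(ray(c,((607-400)/5+309.6,179.5/5+234.6),.008))
```

```text
center [0.5469 0.182 ] len 0.08034043824403418 wid 0.04431446656875089 yaw len 21.729852079322313 yaw wid -69.39273571579236
center [ 0.5679 -0.0272] len 0.0806679087206139 wid 0.044717395165127946 yaw len -5.423819159524514 yaw wid -92.82844162493892
[ 0.5693 -0.0262  0.008 ]
```

The heavy tin is within 2 mm of the coaster centre, and the light tin is within about 1 mm of its start.

```bash
python3 -c "
from station import ticket
print(ticket.hand_in())"
```

```text
the job is handed in; nothing more can be done
None
```

I lifted the left tin and put it back, then lifted the right tin, which was the heavier. I set the right tin down on the larger coaster, released it and backed the arm away. The job was handed in at about 27 s; hand-in gives no verdict.

- **Weights:** the left tin read about 1.6 N (roughly 160 g) and the right tin about 6.5 N (roughly 650 g).
- **Final positions:** the top camera puts the heavy tin about 2 mm from the coaster's centre. The light tin is about 1 mm from where it started. Both stand upright, and the jar looks unmoved in the side view.
- **What disagreed:** the fingers really end about 41 mm short of the stated TCP. My first grasp on the left tin therefore closed on nothing just above its lid. I measured the true fingertips in the wrist and side images and gripped 41 mm lower after that.

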